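# Clamp a charger block in the sliding-jaw work holder

## Robot

A 6-joint arm with a two-finger parallel gripper is mounted at the origin on a cart in front of the work surface, level with it; the furniture and walls round the work are solid. World frame = base frame: x ahead of the robot, y to its left, z up, the work surface at z = 0. Lengths are in m, angles in rad, forces in N, time in s.
With the tool pointing down it reaches from about 0.4 to 0.825 m from the base axis. Payload 7 kg.
Tool frame: the origin (TCP) lies between the finger pads; the fingertips stand robot.finger_overhang ahead of it and the grasp point (between the pads) lies 2 mm behind it (robot.finger_overhang is the distance from the TCP to the fingertips, in m); z points along the fingers, y is the line along which they close (so a half turn about z gives the same grasp; the last joint's range is limited). The gripper opens to 85 mm and grips with 20 to 120 N. Pads are 22 mm wide; open, the fingers measure 114 mm over their backs; the gripper's body (76 mm by 85 mm) begins 54 mm behind the grasp point. The pads swing forward as they close: fully open they stand 13 mm farther back than shut.
Start: joints at [-0.905, 0.359, 0.012, 0, -1.224, -0.288], TCP at [0.249, -0.627, 0.212] pointing down, gripper open.
Joint ranges: [-3.07, 3.07], [-1.43, 2.12], [-1.02, 1.25], [-3.03, 1.67], [-3.05, -0], [-3.03, 3.03]. Speed limits (rad/s): [2.39, 2.39, 3.01, 3.14, 3.14, 3.14].

## Interface

Orientations are given as a rotation vector (axis times angle).
In Python, from station import robot gives the robot as it stands. The module is installed in compiled form; this text tells all that it offers.
- The arm moves only by the tool step_arm, never from a script. Its argument "steps" is a list of rows, each a list of 5 numbers: the shift along the tool's x, y, z scaled (see below), then the turn about the tool's z scaled (see below), then the opening, from 0 (shut) to 1 (fully open). A call has 1 to 12 rows; each row shifts and turns the commanded pose from where the row before left it, along the tool's axes as they then stand; what a row does not reach is not made up. The controller multiplies each number of a shift by 200 mm and each number of a turn by 90 degrees. A row lasts 1/10 s, in which the tool goes at most 50 mm and 8.59 degrees, less where a joint would pass 70% of its speed; a pose out of reach is approached as far as the arm can. A call with a number of a shift or a turn outside -1 to 1 is refused whole. A call with a gripper value outside its range is refused whole. The fingers move at their own pace and stop on an object; "grip_force" is the grip in N (left out, the last holds). Time passes only in rows, so rows that do not move let the fingers close. It gives the time, the measured TCP pose, the force, the opening and the grip force at its end, in the units of the state.
- robot.read_state(): the state, without advancing time (a new reading comes with each control period).
- robot.read_camera(name): name is "side" or "top"; returns a dict with "pixels" (480x640x3 uint8, blue, green, red), "fx", "fy", "cx", "cy" (pixels), "k1" (the pictures are not rectified: a ray, as slopes to the right and down, at radius r is drawn at 1 + k1 r^2 times it, then the intrinsics apply), "R" (3x3) and "t" (3): a world point X has camera coordinates R X + t. Camera axes: x right, y down, z forward; pixel columns grow to the right and rows downward; lengths in m; the calibration is good to about 2 mm. A picture is of the moment at which its call begins. There is no depth.
- robot.job_done(): hands the job in; it is judged then, once.
The state is a dict: "t": time; "qpos": joint angles; "qvel": joint speeds; "effort": joint torques, N m; "ee_pos": TCP position; "tcp_rot": TCP orientation; "wrist_force": force on the tool from outside, world axes, zero at the start; "moment": the same for the moment, N m; "width": finger opening in m; "grip_force": force on a finger pad.
Only numpy, scipy, OpenCV 4.12 (cv2) and the standard library are available. Lean on these libraries where they do the work, as an engineer would, in place of code of your own. Each camera call takes 0.05 s, during which the arm holds its last target. There are 200 camera calls.

## Task

Please clamp the small rectangular charger block in the bench work holder. Stand it flat on the holder's bed, about midway across, with its two long sides facing the jaws, slide the loose jaw up until the block is snug between both jaws, then turn the wing knob clockwise until it is tight so that the jaw is locked there. Leave the other loose parts where they are.

Things in the scene. Friction and masses are not known exactly. Their poses are not given: they have to be found in the camera images.
- charger: The part to clamp: a plain off-white plastic charger block with rounded edges and a small dark socket in one side, 30 (its x) x 44 (its y, long) x 26 mm high, about 50 g, loose, upright on the bench; origin at the centre of its underside, z up.
- holder: Work holder fixed to the bench: flat steel bed 70 (x) x 220 (y) mm, its top 12 mm above the bench, open at both sides. Origin: centre of its underside; y runs along the bed to the fixed steel jaw, 60 mm wide (x), 14 thick, top 44 mm above the bench, whose working face lies at y = +90 mm and looks to -y.
- jaw (a joint): Sliding jaw: the value is the clear gap between the jaw faces in m (0 touching, at most 0.110; grows as it moves to the holder's -y). Steel plate 60 mm wide, 10 thick, top 44 mm above the bench, before a grey block 66 (x) x 56 (y) mm, top 34 mm above the bench. Slides with about 2 N while the knob is loose, holds fast once it is tight.
- clamp_knob (a joint): Wing knob that clamps the sliding jaw to the bed, on an upright axis: rad, grows clockwise seen from above. Starts loose (0 to 0.3), bites from about 0.7, is tight from about 1.1, stops at 1.5. Turns stiffly (up to 0.15 N m) and stays where it is left.
- knob_grip (a point): Centre of the knob's wing, on its axis, 69 mm above the bench, 38 mm behind the sliding jaw's face. The black wing is a bar 46 mm long (along this point's x, which turns with the knob), 13 thick, 22 high (58 to 80 mm above the bench); grip it across the 13 mm. Below it is just a thin stud.
- transformer: A bystander to leave alone: small transformer with black core and winding, 38 x 41 x 35 mm, loose on the bench; origin at the centre of its underside.
- capacitor: A bystander to leave alone: round can capacitor, diameter 30 mm, 48 mm high, standing loose; origin at the centre of its underside.
- screw_dish: A bystander to leave alone: round metal dish with screws, diameter 72 mm, 18 mm high, loose; origin at the centre of its underside.
Things that resemble listed ones, but are neither listed nor needed, are in the scene too. Leave any pink or turquoise look-alike of the charger alone.

How it is judged:
On the way:
1. the charger block stands on the bed between the jaws (z of charger in the frame of holder between 0.008 and 0.016 m and x of charger in the frame of holder between -0.018 and 0.018 m and y of charger in the frame of holder between -0.02 and 0.08 m and angle between charger's own z axis and vertical below 0.12 rad), for 0.2 s.
At the end, for the whole second after the job is handed in: Block at rest, flat on the bed (3 mm, 0.1 rad), within 15 mm of mid-width, long sides parallel to the jaws (0.1 rad), its centre 11 to 19 mm from the fixed jaw's face; jaw gap 28 to 32 mm; knob past 1.1 rad; other loose parts within 30 mm of their starts (z of charger in the frame of holder between 0.009 and 0.015 m and x of charger in the frame of holder between -0.015 and 0.015 m and y of charger in the frame of holder between 0.071 and 0.079 m and angle between charger's own z axis and vertical below 0.1 rad and angle between the y axis of charger and the x axis of holder, either way round below 0.1 rad and value of joint jaw between 0.028 and 0.032 m and value of joint clamp_knob above 1.1 rad and linear speed of charger below 0.01 m/s); the robot touches nothing.
It fails at once if the transformer, the capacitor or the screw dish is moved by more than 30 mm (distance of any of transformer, capacitor, screw_dish from where it was at the start of the episode above 0.03 m).
It also fails if it takes over 54 s, if anything falls off the work surface, if the arm or the gripper's body presses on something with over 40 N, if the wrist force passes 120 N, or if a joint passes its speed limit or range.

## Working session

There is one attempt and no reset: what is moved stays moved. The work goes in short steps, Python scripts to look and compute and a tool call to move; the robot and the scene stay as the last step left them, time stands still between calls to the robot, and variables do not carry over. Pictures are saved under pics/ and viewed, at most 10 in all, crops included, and the job is handed in when it is done.

Besides the shell and the picture viewer there is one more tool, called after ">>>" by a JSON object that holds its "op" and its "data". step_arm: Moves the arm, as the interface text tells. Shifts and turns lie within -1 to 1; 1 stands for 200 mm of shift or 90 degrees of turn. Its arguments: {"type":"object","properties":{"steps":{"type":"array","items":{"type":"array","items":{"type":"number","minimum":-1,"maximum":1}}},"grip_force":{"type":"number"}},"required":["steps"]}

```bash
mkdir -p pics; cat > h.py <<'E'
import numpy as np, cv2
from station import robot
def snap(n,f):
    c=robot.read_camera(n); cv2.imwrite('pics/'+f+'.png',c['pixels']); np.savez(f+'.npz',**c); return c
def px2w(c,u,v,z):
    K=np.array([[c['fx'],0,c['cx']],[0,c['fy'],c['cy']],[0,0,1.]]);R=np.array(c['R']);t=np.array(c['t'])
    p=cv2.undistortPoints(np.array([[[u,v]]],float),K,np.array([float(c['k1']),0,0,0]))[0,0]
    d=R.T@np.array([p[0],p[1],1]);o=-R.T@t
    return o+d*(z-o[2])/d[2]
def w2px(c,X):
    p=np.array(c['R'])@np.array(X)+np.array(c['t']);x,y=p[:2]/p[2];s=1+float(c['k1'])*(x*x+y*y)
    return np.array([c['fx']*x*s+c['cx'],c['fy']*y*s+c['cy']])
E
python3 - <<'E'
from h import *
for n in('top','side'):
    c=snap(n,n+'1'); print(n,c['fx'],c['k1'],-np.array(c['R']).T@c['t'])
s=robot.read_state();print(s);print(robot.finger_overhang)
E
```

```text
top 450.4891894176934 -0.043656963869254835 [ 0.36394778 -0.01478155  1.17069884]
side 528.5394336708001 -0.05254363464008068 [ 0.47619305 -0.88002291  0.53613368]
{'t': 0.1, 'qpos': array([-9.04886109e-01,  3.59309770e-01,  1.11559469e-02, -2.81936153e-04,
       -1.22413146e+00, -2.88109828e-01]), 'qvel': array([-0.00181127, -0.00109743,  0.00343846,  0.00029922, -0.00068474,
        0.0013961 ]), 'effort': array([-2.27783938e-03, -5.84766662e+01,  2.94109422e+01,  6.95472524e+00,
       -3.17220460e-03, -6.04411966e-06]), 'ee_pos': array([ 0.24878813, -0.62697837,  0.21126814]), 'tcp_rot': array([ 5.89692021e-01, -3.08529532e+00, -2.26861839e-03]), 'wrist_force': array([0.36665631, 0.4056569 , 0.57829498]), 'moment': array([-0.04622047, -0.00519859, -0.02179888]), 'grip_force': 0.0, 'width': 0.0852067132593832}
0.017
```

View pics/top1.png

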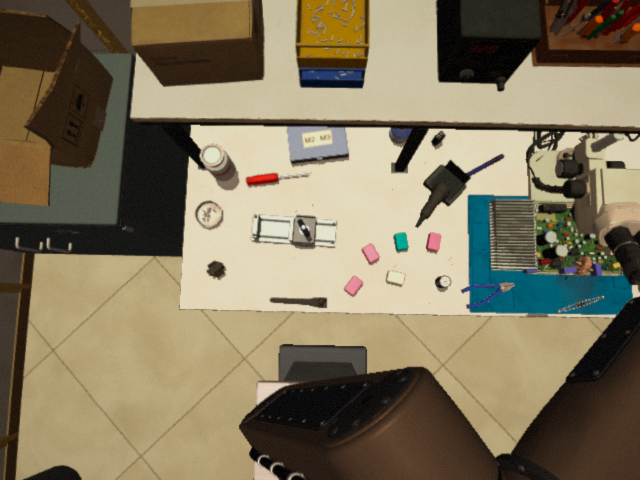

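View pics/side1.png

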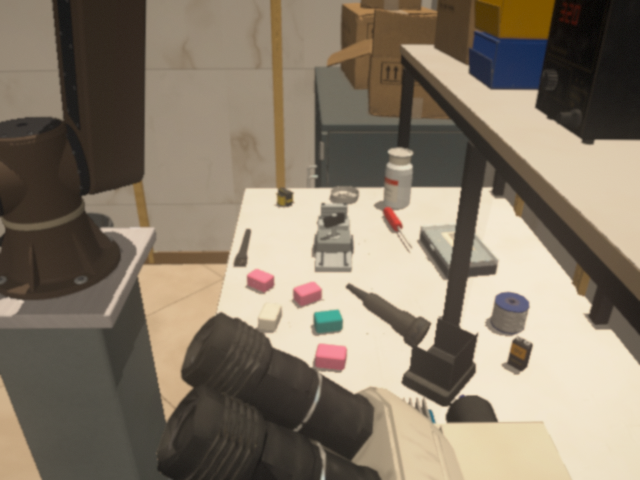

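```bash
python3 - <<'E'
from h import *
i=cv2.imread('pics/top1.png')
a=cv2.resize(i[200:260,240:350],None,fx=7,fy=7,interpolation=cv2.INTER_CUBIC)[:, :770]
b=cv2.resize(i[262:296,340:450],None,fx=5,fy=5,interpolation=cv2.INTER_CUBIC)
b=cv2.copyMakeBorder(b,0,0,0,770-550,cv2.BORDER_CONSTANT)
cv2.imwrite('pics/c1.png',np.vstack([a,b]))
c=np.load('top1.npz')
for u,v,z in[(396,278,.026),(251,230,.012),(337,231,.012),(303,230,.07)]: print(u,v,px2w(c,u,v,z))
E
```

```text
396 278 [ 0.41732205 -0.18673276  0.026     ]
251 230 [0.53528215 0.1886521  0.012     ]
337 231 [ 0.53683783 -0.03568324  0.012     ]
303 230 [0.52910444 0.0494208  0.07      ]
```

View pics/c1.png

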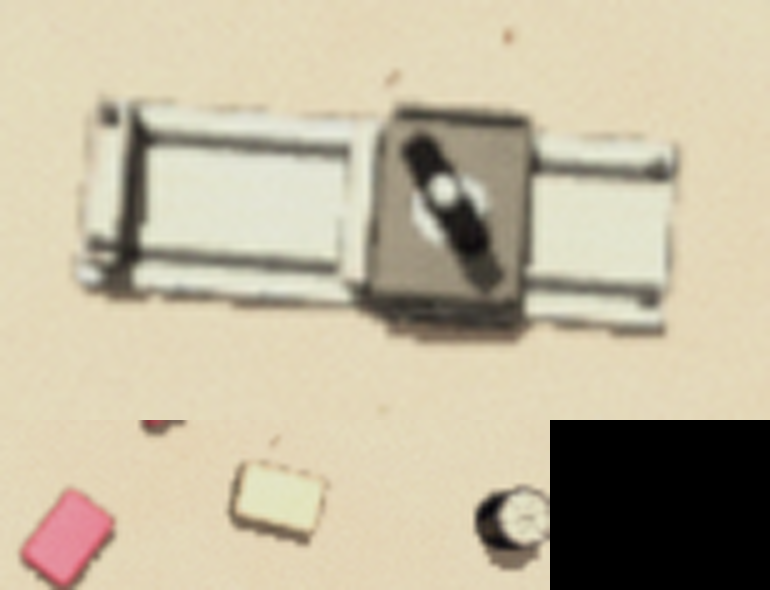

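The off-white block at (396,278) is the charger. The others are pink at (371,253), (354,285) and (434,242), and turquoise at (401,242). The crop confirms a plain off-white 44×30 shape. The fixed jaw is at the left end of the holder (about pixel 257,229). The knob is at about (304,228).

```bash
python3 - <<'E'
from h import *
c=np.load('top1.npz');i=cv2.imread('pics/top1.png')
q=lambda x,y,z:px2w(c,240+x/7-.43,200+y/7-.43,z)
P=[q(675,147,.012),q(662,330,.012),q(80,285,.012),q(100,100,.012)]
for p in P: print('bed',p.round(4))
cen=np.mean(P,0);print('bed centre',cen.round(4))
d=(P[2]+P[3]-P[0]-P[1]);print('holder y ang',np.degrees(np.arctan2(d[1],d[0])))
print('fixed face top',q(122,190,.044),'slide face top',q(345,205,.044),q(385,205,.044))
w=[q(415,138,.08),q(490,285,.058),q(478,245,.08),q(444,190,.08)];print('wing',w)
# charger segmentation
hsv=cv2.cvtColor(i,cv2.COLOR_BGR2HSV)
print('px',i[278,396],i[278,380],i[268,396])
g=cv2.cvtColor(cv2.resize(i[262:296,380:412],None,fx=18,fy=18,interpolation=cv2.INTER_CUBIC),cv2.COLOR_BGR2GRAY)
cv2.imwrite('pics/c2.png',cv2.equalizeHist(g))
E
```

```text
bed [ 0.5643 -0.0326  0.012 ]
bed [ 0.4956 -0.029   0.012 ]
bed [0.5082 0.1875 0.012 ]
bed [0.5782 0.1829 0.012 ]
bed centre [0.5366 0.0772 0.012 ]
holder y ang 86.48187115736867
fixed face top [0.53926978 0.16808448 0.044     ] slide face top [0.53526708 0.08687555 0.044     ] [0.53553652 0.07238141 0.044     ]
wing [array([0.55404459, 0.05973376, 0.08      ]), array([0.50531105, 0.03306223, 0.058     ]), array([0.51652481, 0.03665403, 0.08      ]), array([0.53575349, 0.04905516, 0.08      ])]
px [192 229 226] [182 214 228] [182 214 228]
```

View pics/c2.png

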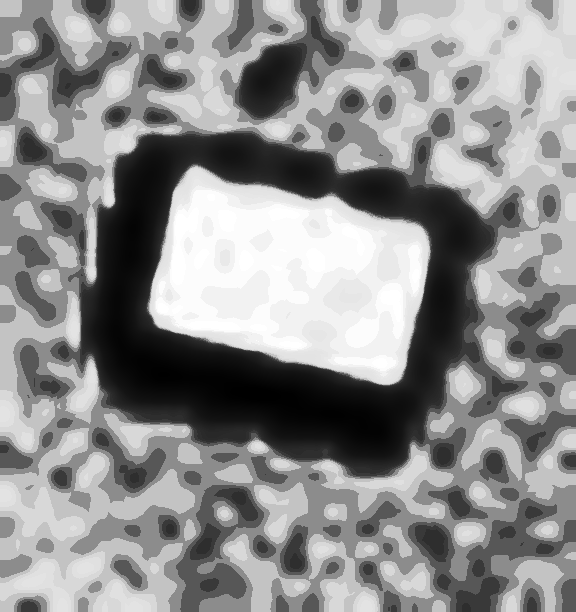

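```bash
python3 - <<'E'
from h import *
c=np.load('top1.npz')
P=np.array([px2w(c,380+x/18-.47,262+y/18-.47,.026) for x,y in[(185,168),(430,228),(398,385),(152,322)]])
print(P.round(4),P.mean(0)); d=P[0]+P[3]-P[1]-P[2];print('long axis ang',np.degrees(np.arctan2(d[1],d[0])))
# side check
s=np.load('side1.npz')
for X in [P.mean(0),[.5393,.168,.044],[.5353,.0869,.044],[.5357,.049,.08],[.5366+.0345,-.031,.012]]: print(w2px(s,X))
i=cv2.imread('pics/side1.png')
a=cv2.resize(i[190:340,240:360],None,fx=4.9,fy=4,interpolation=cv2.INTER_CUBIC)
cv2.imwrite('pics/c3.png',a[:600,:590])
E
```

```text
[[ 0.4351 -0.171   0.026 ]
 [ 0.4273 -0.2055  0.026 ]
 [ 0.4052 -0.201   0.026 ]
 [ 0.4133 -0.1664  0.026 ]] [ 0.42022926 -0.18599545  0.026     ]
long axis ang 76.99503470040369
[270.04826901 309.29174691]
[332.78307058 205.23661125]
[332.86737847 222.0320292 ]
[334.41126971 214.42069302]
[354.6719635  265.27152537]
```

View pics/c3.png

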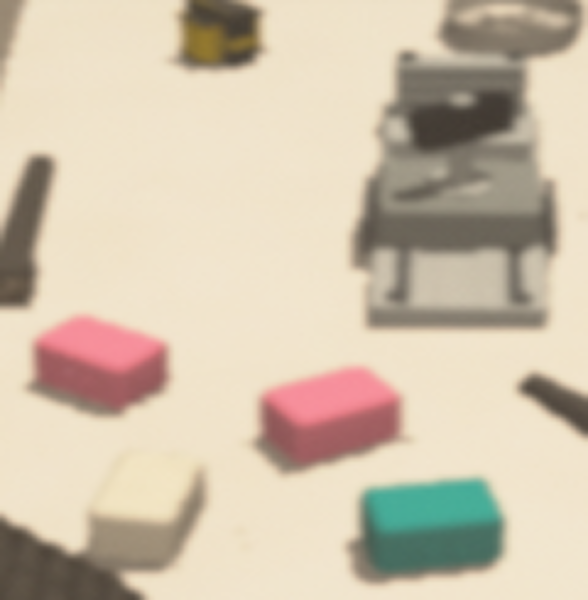

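>>> {"op": "step_arm", "data": {"steps": [[-0.134, 0.144, 0, 0, 1], [-0.134, 0.144, 0, 0, 1], [-0.134, 0.144, 0, 0, 1], [-0.134, 0.144, 0, 0, 1], [-0.134, 0.144, 0, 0, 1], [-0.134, 0.144, 0, 0, 1], [-0.134, 0.144, 0, 0, 1], [-0.134, 0.144, 0, 0, 1], [-0.134, 0.144, 0, 0, 1], [-0.134, 0.144, 0, 0, 1], [-0.134, 0.144, 0, 0, 1], [-0.134, 0.144, 0, 0, 1]]}}

```text
t: 1.3
ee_pos: [0.4205, -0.1859, 0.212]
tcp_rot: [-0.59, 3.086, 0.0]
wrist_force: [1.7, -1.5, 0.8]
width: 0.0851
grip_force: 0.0
```

>>> {"op": "step_arm", "data": {"steps": [[0, 0, 0, 0.077, 1], [0, 0, 0, 0.077, 1], [0, 0, 0, 0.077, 1], [0, 0, 0, 0.077, 1], [0, 0, 0, 0.077, 1], [0, 0, 0, 0, 1], [0, 0, 0, 0, 1]]}}

```text
t: 2.0
ee_pos: [0.4202, -0.1875, 0.212]
tcp_rot: [-0.35, -3.122, -0.0]
wrist_force: [0.6, -0.3, 0.4]
width: 0.0852
grip_force: 0.0
```

```bash
cat >> h.py <<'E'
def where():
    s=robot.read_state();R=cv2.Rodrigues(np.array(s['tcp_rot']))[0]
    print('t',s['t'],'pos',s['ee_pos'].round(4),'tooly deg',np.degrees(np.arctan2(R[1,1],R[0,1])).round(2),'tilt',R[2,2].round(4),'q6',s['qpos'][5].round(3),'q1',s['qpos'][0].round(3),'F',s['wrist_force'].round(1),'w',s['width'],'g',s['grip_force']);return s,R
def to(x,y,z):
    s,R=where();print('tool units',(R.T@(np.array([x,y,z])-s['ee_pos'])/.2).round(4))
E
python3 -c "
from h import *
to(.420,-.187,.017)"
```

```text
t 2.0 pos [ 0.4202 -0.1875  0.212 ] tooly deg 77.2 tilt -1.0 q6 -1.804 q1 0.01 F [ 0.6 -0.3  0.4] w 0.08518506017539466 g 0.0
tool units [0.0015 0.0023 0.9748]
```

>>> {"op": "step_arm", "data": {"steps": [[0, 0, 0.2, 0, 1], [0, 0, 0.2, 0, 1], [0, 0, 0.2, 0, 1], [0, 0, 0.2, 0, 1], [0, 0, 0.1, 0, 1], [0, 0, 0.05, 0, 1], [0, 0, 0.025, 0, 1], [0, 0, 0, 0, 1], [0, 0, 0, 0, 1]]}}

```text
t: 2.9
ee_pos: [0.4213, -0.1876, 0.0181]
tcp_rot: [0.354, 3.12, 0.0]
wrist_force: [0.7, 0.3, 0.5]
width: 0.0856
grip_force: 0.0
```

>>> {"op": "step_arm", "data": {"grip_force": 30, "steps": [[0, 0, 0, 0, 0.4], [0, 0, 0, 0, 0.4], [0, 0, 0, 0, 0.4], [0, 0, 0, 0, 0.4], [0, 0, 0, 0, 0.4], [0, 0, 0, 0, 0.4], [0, 0, 0, 0, 0.4], [0, 0, 0, 0, 0.4]]}}

```text
t: 3.7
ee_pos: [0.4204, -0.1875, 0.0171]
tcp_rot: [-0.356, -3.121, 0.0]
wrist_force: [1.1, 0.1, 0.7]
width: 0.0342
grip_force: 0.0
```

```bash
python3 - <<'E'
from h import *
where()
c=snap('side','side2');i=c['pixels']
a=cv2.resize(i[240:360,200:350],None,fx=5,fy=5,interpolation=cv2.INTER_CUBIC)
cv2.imwrite('pics/c4.png',a)
E
```

```text
t 3.7 pos [ 0.4204 -0.1875  0.0171] tooly deg 76.99 tilt -1.0 q6 -1.808 q1 0.01 F [1.1 0.1 0.7] w 0.03419393109648673 g 0.0
```

View pics/c4.png

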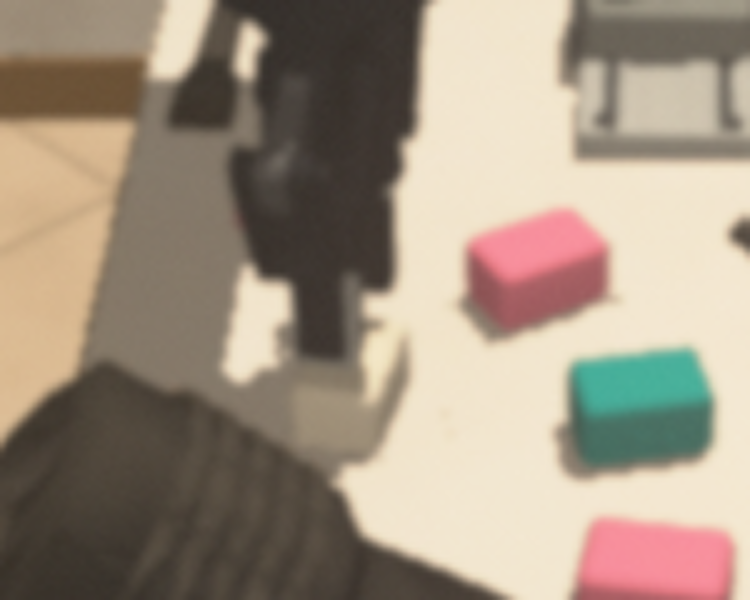

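```bash
python3 - <<'E'
from h import *
c=np.load('side2.npz')
for z in(.0,.01,.02,.026,.03,.04): print(z,w2px(c,[.4156,-.2086,z]), w2px(c,[.4204,-.1875,z]))
t=np.array([.4204,-.1875,0]);l=np.array([np.cos(1.344),np.sin(1.344),0]);p=np.array([l[1],-l[0],0])
for z in(0,.026):print([w2px(c,t+l*a+p*b+[0,0,z]).round(0) for a,b in((-.022,-.015),(-.022,.015),(.022,.015),(.022,-.015))])
E
```

```text
0.0 [267.04149015 330.97690586] [270.72368665 322.7623794 ]
0.01 [266.77811568 325.99693784] [270.48775413 317.84153332]
0.02 [266.51220361 320.95778914] [270.24962225 312.86369776]
0.026 [266.35142664 317.90551541] [270.10567781 309.84928825]
0.03 [266.24372587 315.85855012] [270.00926789 307.82802227]
0.04 [265.97265427 310.69829613] [269.76666786 302.73364289]
[array([258., 330.]), array([276., 332.]), array([283., 316.]), array([266., 314.])]
[array([257., 317.]), array([275., 319.]), array([283., 303.]), array([265., 301.])]
```

```bash
python3 - <<'E'
from h import *
a=cv2.imread('pics/side1.png');b=cv2.imread('pics/side2.png')
for x in(262,266,270): print(x);[print(y,a[y,x],b[y,x]) for y in range(296,336,2)]
E
```

```text
262
296 [200 226 239] [46 53 61]
298 [202 227 240] [48 53 60]
300 [203 227 240] [49 54 62]
302 [202 228 240] [48 54 63]
304 [199 226 239] [49 54 63]
306 [194 222 236] [48 54 62]
308 [190 221 234] [47 53 61]
310 [187 221 235] [55 62 70]
312 [190 224 238] [ 91 103 112]
314 [194 227 240] [101 120 132]
316 [192 226 239] [104 124 138]
318 [171 204 223] [119 142 158]
320 [132 157 174] [122 145 161]
322 [122 144 160] [119 143 159]
324 [121 143 158] [120 142 157]
326 [119 141 157] [119 142 157]
328 [114 134 149] [114 135 150]
330 [104 120 133] [104 120 134]
332 [ 90 105 118] [ 88 103 116]
334 [71 84 95] [67 79 89]
266
296 [201 226 240] [51 57 64]
298 [201 227 240] [50 58 64]
300 [200 226 240] [50 55 63]
302 [193 222 236] [49 56 62]
304 [191 224 239] [50 56 63]
306 [194 228 241] [49 55 62]
308 [196 228 241] [49 55 63]
310 [194 227 241] [52 58 66]
312 [193 227 240] [ 84  94 102]
314 [194 227 241] [101 119 130]
316 [194 227 240] [104 123 136]
318 [181 216 231] [117 139 154]
320 [141 169 186] [123 146 162]
322 [122 145 161] [121 144 160]
324 [121 144 159] [120 144 159]
326 [119 141 157] [119 141 157]
328 [117 139 153] [117 139 154]
330 [110 128 141] [110 128 141]
332 [131 151 168] [104 120 133]
334 [181 208 226] [104 121 135]
270
296 [200 226 239] [ 91 100 109]
298 [200 226 239] [ 94 105 113]
300 [200 226 239] [ 97 107 116]
302 [198 225 239] [ 97 108 116]
304 [196 228 241] [ 97 107 115]
306 [194 227 241] [ 95 106 114]
308 [195 228 241] [ 94 106 114]
310 [196 229 241] [ 99 110 119]
312 [195 228 241] [103 117 127]
314 [196 228 241] [103 120 133]
316 [195 228 241] [102 121 135]
318 [187 221 236] [114 135 150]
320 [153 182 201] [124 147 163]
322 [125 149 164] [123 146 161]
324 [120 143 159] [121 144 160]
326 [119 142 158] [120 142 158]
328 [118 140 156] [118 140 156]
330 [109 127 142] [109 127 141]
332 [132 153 169] [132 153 169]
334 [191 219 233] [193 221 235]
```

The fingertips stand above the block: the tip edge is at about row 311, and the block's front face (rows 320–331) is uncovered and hasn't moved. I'll open, go lower in small checked steps, and recheck.

>>> {"op": "step_arm", "data": {"steps": [[0, 0, 0, 0, 1], [0, 0, 0, 0, 1], [0, 0, 0, 0, 1], [0, 0, 0, 0, 1], [0, 0, 0, 0, 1], [0, 0, 0, 0, 1], [0, 0, 0.02, 0, 1], [0, 0, 0.02, 0, 1], [0, 0, 0, 0, 1]]}}

```text
t: 4.65
ee_pos: [0.4198, -0.1875, 0.0084]
tcp_rot: [-0.356, -3.12, 0.0]
wrist_force: [-0.7, 0.4, -0.7]
width: 0.0856
grip_force: 0.0
```

```bash
python3 - <<'E'
from h import *
where()
c=snap('side','side3');i=c['pixels']
a=cv2.resize(i[240:360,200:350],None,fx=5,fy=5,interpolation=cv2.INTER_CUBIC)
cv2.imwrite('pics/c5.png',a)
E
```

```text
t 4.65 pos [ 0.4198 -0.1875  0.0084] tooly deg 76.99 tilt -1.0 q6 -1.808 q1 0.01 F [-0.7  0.4 -0.7] w 0.08556227327883516 g 0.0
```

View pics/c5.png

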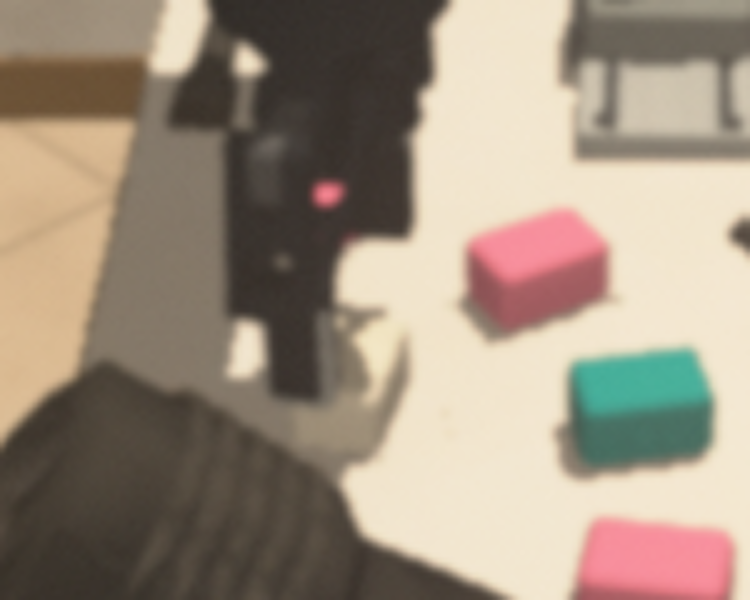

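>>> {"op": "step_arm", "data": {"steps": [[0, 0, 0.02, 0, 1], [0, 0, 0.02, 0, 1], [0, 0, 0.02, 0, 1], [0, 0, 0, 0, 1], [0, 0, 0, 0, 1]]}}

```text
t: 5.2
ee_pos: [0.4203, -0.1875, -0.0031]
tcp_rot: [-0.356, -3.121, 0.0]
wrist_force: [0.4, -0.4, 0.4]
width: 0.0855
grip_force: 0.0
```

>>> {"op": "step_arm", "data": {"steps": [[0, 0, 0.02, 0, 1], [0, 0, 0.02, 0, 1], [0, 0, 0, 0, 1], [0, 0, 0, 0, 1]]}}

```text
t: 5.6
ee_pos: [0.4202, -0.1875, -0.0111]
tcp_rot: [-0.356, -3.121, 0.0]
wrist_force: [-0.6, 0.8, -0.3]
width: 0.0853
grip_force: 0.0
```

>>> {"op": "step_arm", "data": {"grip_force": 30, "steps": [[0, 0, 0, 0, 0.4], [0, 0, 0, 0, 0.4], [0, 0, 0, 0, 0.4], [0, 0, 0, 0, 0.4], [0, 0, 0, 0, 0.4], [0, 0, 0, 0, 0.4], [0, 0, 0, 0, 0.4], [0, 0, 0, 0, 0.4]]}}

```text
t: 6.4
ee_pos: [0.4206, -0.1875, -0.0106]
tcp_rot: [0.355, 3.121, -0.0]
wrist_force: [-1.4, 1.4, 5.5]
width: 0.0433
grip_force: 31.1
```

>>> {"op": "step_arm", "data": {"steps": [[0, 0, -0.03, 0, 0.4], [0, 0, -0.1, 0, 0.4], [0, 0, -0.2, 0, 0.4], [0, 0, -0.2, 0, 0.4], [0, 0, -0.2, 0, 0.4], [0, 0, 0, 0, 0.4]]}}

```text
t: 7.0
ee_pos: [0.4237, -0.188, 0.1407]
tcp_rot: [0.353, 3.112, -0.0]
wrist_force: [-0.2, 0.4, -1.8]
width: 0.043
grip_force: 30.8
```

>>> {"op": "step_arm", "data": {"steps": [[0, 0, 0, -0.0921, 0.4], [0, 0, 0, -0.0921, 0.4], [0, 0, 0, -0.0921, 0.4], [0, 0, 0, -0.0921, 0.4], [0, 0, 0, -0.0921, 0.4], [0, 0, 0, -0.0921, 0.4], [0, 0, 0, -0.0921, 0.4], [0, 0, 0, -0.0921, 0.4], [0, 0, 0, -0.0921, 0.4], [0, 0, 0, -0.0921, 0.4], [0, 0, 0, -0.0921, 0.4], [0, 0, 0, -0.0921, 0.4]]}}

```text
t: 8.2
ee_pos: [0.42, -0.1875, 0.135]
tcp_rot: [2.158, -2.283, -0.001]
wrist_force: [-0.3, 0.3, -1.3]
width: 0.0435
grip_force: 30.8
```

```bash
python3 -c "
from h import *
to(.541,.147,.06)"
```

```text
t 8.2 pos [ 0.42   -0.1875  0.135 ] tooly deg 176.79 tilt -1.0 q6 -0.066 q1 0.01 F [-0.3  0.3 -1.3] w 0.04353135881370767 g 30.76218545436859
tool units [-1.7035 -0.5106  0.3749]
```

>>> {"op": "step_arm", "data": {"steps": [[-0.19, -0.057, 0, 0, 0.4], [-0.19, -0.057, 0, 0, 0.4], [-0.19, -0.057, 0, 0, 0.4], [-0.19, -0.057, 0, 0, 0.4], [-0.19, -0.057, 0, 0, 0.4], [-0.19, -0.057, 0, 0, 0.4], [-0.19, -0.057, 0, 0, 0.4], [-0.19, -0.057, 0, 0, 0.4], [-0.18, -0.055, 0, 0, 0.4], [0, 0, 0, 0, 0.4], [0, 0, 0, 0, 0.4]]}}

```text
t: 9.3
ee_pos: [0.5429, 0.1461, 0.1344]
tcp_rot: [2.152, -2.286, -0.001]
wrist_force: [-0.6, 0.1, -1.0]
width: 0.0433
grip_force: 30.8
```

>>> {"op": "step_arm", "data": {"steps": [[0, 0, 0.15, 0, 0.4], [0, 0, 0.15, 0, 0.4], [0, 0, 0.15, 0, 0.4], [0, 0, 0, 0, 0.4], [0, 0, 0, 0, 0.4]]}}

```text
t: 9.8
ee_pos: [0.5432, 0.1446, 0.0455]
tcp_rot: [2.15, -2.289, 0.0]
wrist_force: [1.1, 1.3, 0.4]
width: 0.043
grip_force: 30.8
```

```bash
python3 - <<'E'
from h import *
to(.541,.147,.0014)
c=snap('side','side4');i=c['pixels']
a=cv2.resize(i[160:280,260:410],None,fx=5,fy=5,interpolation=cv2.INTER_CUBIC)
cv2.imwrite('pics/c6.png',a)
E
```

```text
t 9.8 pos [0.5432 0.1446 0.0455] tooly deg 176.43 tilt -1.0 q6 -0.671 q1 0.609 F [1.1 1.3 0.4] w 0.042987992820555355 g 30.817558765411377
tool units [-0.0115  0.0115  0.2206]
```

View pics/c6.png

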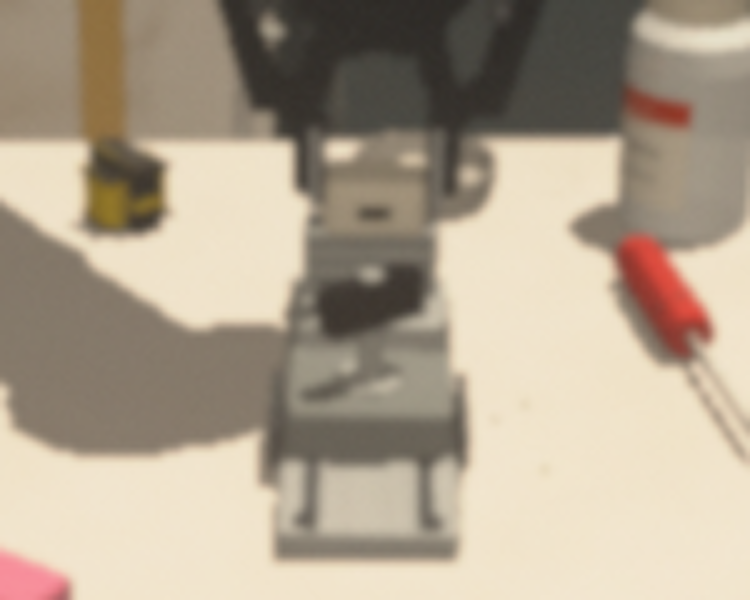

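>>> {"op": "step_arm", "data": {"steps": [[0, 0.0115, 0.1, 0, 0.4], [0, 0, 0.06, 0, 0.4], [0, 0, 0.03, 0, 0.4], [0, 0, 0.015, 0, 0.4], [0, 0, 0, 0, 0.4], [0, 0, 0, 0, 0.4]]}}

```text
t: 10.45
ee_pos: [0.5415, 0.1459, 0.0046]
tcp_rot: [-2.152, 2.288, -0.0]
wrist_force: [0.5, -0.4, -1.3]
width: 0.0436
grip_force: 30.8
```

>>> {"op": "step_arm", "data": {"steps": [[0, 0, 0.01, 0, 0.4], [0, 0, 0, 0, 0.4]]}}

```text
t: 10.65
ee_pos: [0.5411, 0.1457, 0.0022]
tcp_rot: [-2.152, 2.289, -0.0]
wrist_force: [-0.9, 0.8, -1.0]
width: 0.0435
grip_force: 30.8
```

>>> {"op": "step_arm", "data": {"steps": [[0, 0, 0.008, 0, 0.4], [0, 0, 0, 0, 0.4]]}}

```text
t: 10.85
ee_pos: [0.5413, 0.1458, 0.0014]
tcp_rot: [-2.152, 2.288, -0.0]
wrist_force: [-2.9, -1.3, 8.3]
width: 0.0434
grip_force: 31.8
```

>>> {"op": "step_arm", "data": {"steps": [[0, 0, 0, 0, 0.6], [0, 0, 0, 0, 0.8], [0, 0, 0, 0, 1], [0, 0, 0, 0, 1], [0, 0, 0, 0, 1], [0, 0, -0.05, 0, 1], [0, 0, -0.15, 0, 1], [0, 0, -0.2, 0, 1], [0, 0, -0.2, 0, 1], [0, 0, -0.1, 0, 1]]}}

```text
t: 11.85
ee_pos: [0.5426, 0.1463, 0.1452]
tcp_rot: [-2.149, 2.285, -0.003]
wrist_force: [0.2, 0.3, 0.5]
width: 0.0854
grip_force: 0.0
```

>>> {"op": "step_arm", "data": {"steps": [[0, 0, 0, -0.0923, 1], [0, 0, 0, -0.0923, 1], [0, 0, 0, -0.0923, 1], [0, 0, 0, -0.0923, 1], [0, 0, 0, -0.0923, 1], [0, 0, 0, -0.0923, 1], [0, 0, 0, -0.0923, 1], [0, 0, 0, -0.0923, 1], [0, 0, 0, -0.0923, 1], [0, 0, 0, -0.0923, 1], [0, 0, 0, -0.0923, 1], [0, 0, 0, -0.0923, 1]]}}

```text
t: 13.05
ee_pos: [0.5411, 0.1456, 0.1413]
tcp_rot: [-3.136, -0.178, -0.001]
wrist_force: [0.3, 0.4, -0.3]
width: 0.0853
grip_force: 0.0
```

>>> {"op": "step_arm", "data": {"steps": [[0, 0, 0, -0.0923, 1], [0, 0, 0, -0.0923, 1], [0, 0, 0, -0.0923, 1], [0, 0, 0, 0, 1], [0, 0, 0, 0, 1]]}}

```text
t: 13.55
ee_pos: [0.5411, 0.1457, 0.141]
tcp_rot: [-3.028, -0.835, -0.001]
wrist_force: [-0.1, -0.4, 0.6]
width: 0.0855
grip_force: 0.0
```

```bash
python3 - <<'E'
from h import *
to(.5357,.049,.035)
c=snap('side','side5');b=c['pixels']
a=cv2.resize(b[160:260,290:380],None,fx=6,fy=6,interpolation=cv2.INTER_CUBIC)
cv2.imwrite('pics/c7.png',a)
E
```

```text
t 13.55 pos [0.5411 0.1457 0.141 ] tooly deg -59.18 tilt -1.0 q6 1.496 q1 0.612 F [-0.1 -0.4  0.6] w 0.08547376432178984 g 0.0
tool units [-0.2711  0.4012  0.53  ]
```

View pics/c7.png

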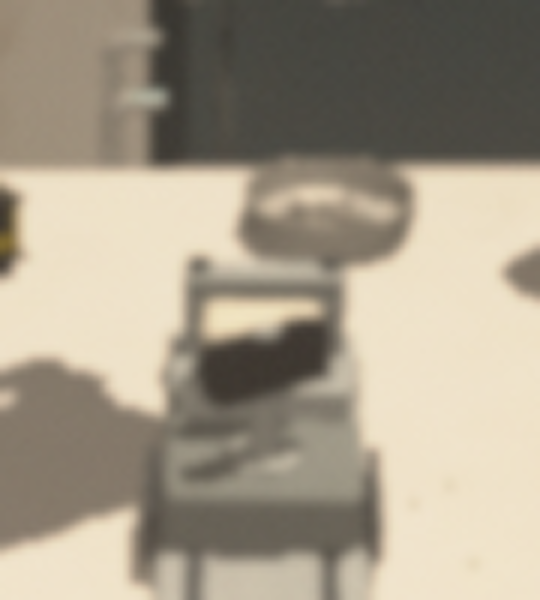

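The block stands upright on the bed against the fixed-jaw end (cream at about crop 265,313). Next I move to the wing.

>>> {"op": "step_arm", "data": {"steps": [[-0.09, 0.133, 0, 0, 1], [-0.09, 0.133, 0, 0, 1], [-0.09, 0.133, 0, 0, 1], [0, 0, 0.15, 0, 1], [0, 0, 0.15, 0, 1], [0, 0, 0.15, 0, 1], [0, 0, 0.08, 0, 1], [0, 0, 0, 0, 1], [0, 0, 0, 0, 1]]}}

```text
t: 14.5
ee_pos: [0.5363, 0.0495, 0.0349]
tcp_rot: [3.027, 0.839, -0.0]
wrist_force: [0.0, -0.0, 0.2]
width: 0.0858
grip_force: 0.0
```

>>> {"op": "step_arm", "data": {"grip_force": 40, "steps": [[0, 0, 0, 0, 0.5], [0, 0, 0, 0, 0.4], [0, 0, 0, 0, 0.3], [0, 0, 0, 0, 0.2], [0, 0, 0, 0, 0.1], [0, 0, 0, 0, 0.05], [0, 0, 0, 0, 0.05], [0, 0, 0, 0, 0.05], [0, 0, 0, 0, 0.05], [0, 0, 0, 0, 0.05]]}}

```text
t: 15.5
ee_pos: [0.5368, 0.0496, 0.0351]
tcp_rot: [3.027, 0.842, 0.002]
wrist_force: [0.4, -1.0, 5.8]
width: 0.0124
grip_force: 42.9
```

```bash
python3 -c "
from h import *
s,R=where();print(s['moment'])
p=np.array([.0611,.998,0])
print('10mm along holder y in tool units',R.T@p*.01/.2)"
```

```text
t 15.5 pos [0.5368 0.0496 0.0351] tooly deg -58.91 tilt -1.0 q6 1.657 q1 0.456 F [ 0.4 -1.   5.8] w 0.012360532773909869 g 42.8675901889801
[-0.15623009 -0.45977259  0.06481814]
10mm along holder y in tool units [ 2.83823932e-02 -4.11555885e-02  1.78859663e-05]
```

>>> {"op": "step_arm", "data": {"steps": [[0.0142, -0.0206, 0, 0, 0.05], [0.0284, -0.0412, 0, 0, 0.05], [0.0284, -0.0412, 0, 0, 0.05], [0.0284, -0.0412, 0, 0, 0.05], [0.0142, -0.0206, 0, 0, 0.05], [0, 0, 0, 0, 0.05]]}}

```text
t: 16.1
ee_pos: [0.5391, 0.0903, 0.0351]
tcp_rot: [-3.026, -0.843, -0.002]
wrist_force: [-0.4, 2.3, 6.4]
width: 0.0124
grip_force: 43.1
```

>>> {"op": "step_arm", "data": {"steps": [[0.0085, -0.0123, 0, 0, 0.05], [0.0085, -0.0123, 0, 0, 0.05], [0, 0, 0, 0, 0.05]]}}

```text
t: 16.4
ee_pos: [0.5394, 0.0957, 0.035]
tcp_rot: [3.027, 0.842, 0.002]
wrist_force: [0.3, -0.2, 6.9]
width: 0.0123
grip_force: 43.0
```

>>> {"op": "step_arm", "data": {"steps": [[0.0057, -0.0082, 0, 0, 0.05], [0.0028, -0.0041, 0, 0, 0.05], [0, 0, 0, 0, 0.05]]}}

```text
t: 16.7
ee_pos: [0.5395, 0.0983, 0.035]
tcp_rot: [3.026, 0.842, 0.001]
wrist_force: [0.7, -1.0, 6.4]
width: 0.0123
grip_force: 43.1
```

>>> {"op": "step_arm", "data": {"steps": [[0.0028, -0.0041, 0, 0, 0.05], [0.0028, -0.0041, 0, 0, 0.05], [0, 0, 0, 0, 0.05]]}}

```text
t: 17.0
ee_pos: [0.5394, 0.0984, 0.035]
tcp_rot: [3.024, 0.841, -0.001]
wrist_force: [3.9, -11.0, 6.6]
width: 0.0121
grip_force: 43.2
```

>>> {"op": "step_arm", "data": {"steps": [[0, 0, 0, 0.09, 0.05], [0, 0, 0, 0.09, 0.05], [0, 0, 0, 0.09, 0.05], [0, 0, 0, 0.09, 0.05], [0, 0, 0, 0.09, 0.05], [0, 0, 0, 0.09, 0.05], [0, 0, 0, 0.09, 0.05], [0, 0, 0, 0.09, 0.05], [0, 0, 0, 0, 0.05], [0, 0, 0, 0, 0.05]]}}

```text
t: 18.0
ee_pos: [0.5394, 0.0981, 0.0351]
tcp_rot: [3.004, -0.911, 0.001]
wrist_force: [4.3, -13.4, 7.7]
width: 0.0126
grip_force: 43.2
```

```bash
python3 -c "
from h import *
s,R=where();print(s['moment'])"
```

```text
t 18.0 pos [0.5394 0.0981 0.0351] tooly deg -123.75 tilt -1.0 q6 0.44 q1 0.539 F [  4.3 -13.4   7.7] w 0.012586762262876285 g 43.23798358440399
[-4.65626989 -1.59891167 -0.07506305]
```

>>> {"op": "step_arm", "data": {"steps": [[0, 0, 0, 0.06, 0.05], [0, 0, 0, 0.06, 0.05], [0, 0, 0, 0, 0.05], [0, 0, 0, 0, 0.05]]}}

```text
t: 18.4
ee_pos: [0.5394, 0.098, 0.0352]
tcp_rot: [2.905, -1.19, 0.001]
wrist_force: [3.4, -12.8, 8.4]
width: 0.0125
grip_force: 43.3
```

```bash
python3 -c "
from h import *
s,R=where();print(s['moment'])"
```

```text
t 18.4 pos [0.5394 0.098  0.0352] tooly deg -134.54 tilt -1.0 q6 0.252 q1 0.539 F [  3.4 -12.8   8.4] w 0.012466948495005922 g 43.30497443675995
[-4.69933352 -1.44418407 -0.01936575]
```

>>> {"op": "step_arm", "data": {"steps": [[0, 0, 0, 0, 0.3], [0, 0, 0, 0, 0.7], [0, 0, 0, 0, 1], [0, 0, 0, 0, 1], [0, 0, 0, 0, 1], [0, 0, -0.1, 0, 1], [0, 0, -0.2, 0, 1], [0, 0, -0.25, 0, 1], [0, 0, -0.25, 0, 1], [0, 0, 0, 0, 1]]}}

```text
t: 19.4
ee_pos: [0.5429, 0.1017, 0.2021]
tcp_rot: [-2.901, 1.185, -0.014]
wrist_force: [-1.1, 0.8, -0.8]
width: 0.0848
grip_force: 0.0
```

```bash
python3 -c "
from h import *
s,R=where();p=np.array([-.10,-.26,0]);print(R.T@p/.2/8)"
```

```text
t 19.4 pos [0.5429 0.1017 0.2021] tooly deg -134.45 tilt -0.9999 q6 0.252 q1 0.542 F [-1.1  0.8 -0.8] w 0.08484699577361669 g 0.0
[ 0.06919176  0.15975936 -0.00139558]
```

>>> {"op": "step_arm", "data": {"steps": [[0.069, 0.16, 0, 0, 1], [0.069, 0.16, 0, 0, 1], [0.069, 0.16, 0, 0, 1], [0.069, 0.16, 0, 0, 1], [0.069, 0.16, 0, 0, 1], [0.069, 0.16, 0, 0, 1], [0.069, 0.16, 0, 0, 1], [0.069, 0.16, 0, 0, 1], [0, 0, 0, 0, 1], [0, 0, 0, 0, 1]]}}

```text
t: 20.4
ee_pos: [0.438, -0.1601, 0.1945]
tcp_rot: [-2.906, 1.193, -0.0]
wrist_force: [-0.3, 0.7, 0.6]
width: 0.0858
grip_force: 0.0
```

```bash
python3 - <<'E'
from h import *
i=snap('top','top6')['pixels'];j=snap('side','side6')['pixels']
a=cv2.resize(i[205:255,245:345],None,fx=7,fy=7,interpolation=cv2.INTER_CUBIC)
b=cv2.resize(j[185:275,290:390],None,fx=2.6,fy=2.6,interpolation=cv2.INTER_CUBIC)
o=np.zeros((590,700,3),np.uint8);o[:350]=a;o[354:354+b.shape[0],:b.shape[1]]=b
cv2.imwrite('pics/c8.png',o)
where()
E
```

```text
t 20.5 pos [ 0.4385 -0.1592  0.1945] tooly deg -134.53 tilt -1.0 q6 0.718 q1 0.075 F [ 0.4 -0.7 -0. ] w 0.08576361021934471 g 0.0
```

View pics/c8.png

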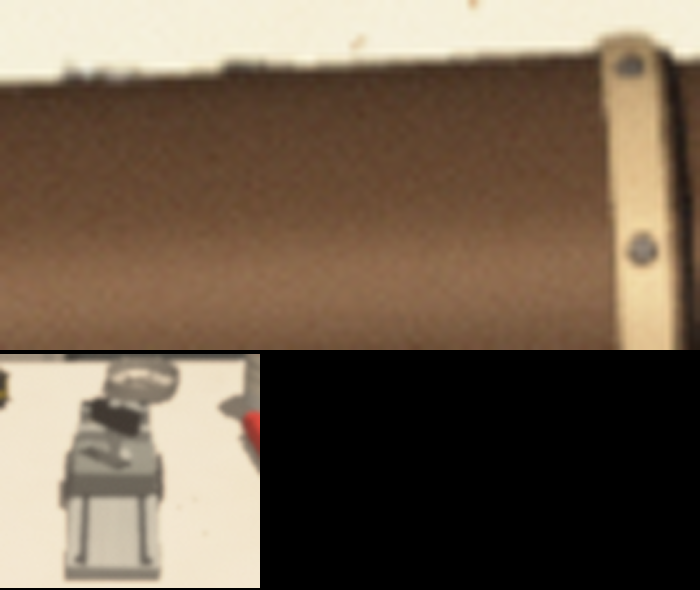

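The top view is blocked by the arm. The side view shows the jaw up at the fixed jaw and the wing turned. I'll check the wing angle numerically by comparing its dark outline with projected wing models.

```bash
python3 - <<'E'
from h import *
def best(f,cx,cy):
    c=np.load(f+'.npz');p=c['pixels'].astype(int).sum(2)
    m=np.zeros(p.shape,bool);u,v=w2px(c,[cx,cy,.069]).astype(int);m[v-18:v+18,u-22:u+23]=p[v-18:v+18,u-22:u+23]<230
    out=[]
    for dx in np.arange(-.006,.0061,.003):
     for dy in np.arange(-.006,.0061,.003):
      for a in range(-90,90,3):
        r=np.radians(a);l=np.array([np.cos(r),np.sin(r),0])*.023;n=np.array([-np.sin(r),np.cos(r),0])*.0065
        pts=np.array([w2px(c,np.array([cx+dx,cy+dy,z])+s*l+t*n) for z in(.058,.08) for s in(-1,1) for t in(-1,1)])
        k=np.zeros(p.shape,np.uint8);cv2.fillConvexPoly(k,cv2.convexHull(pts.astype(np.float32)).round().astype(np.int32),1);k=k>0
        out.append(((k&m).sum()/(k|m).sum(),a,dx,dy))
    out.sort(reverse=True);print(f,out[:5])
best('side5',.5357,.049);best('side6',.5385,.098)
E
```

```text
side5 [(np.float64(0.5916955017301038), 48, np.float64(0.0), np.float64(0.0)), (np.float64(0.5878136200716846), 54, np.float64(0.0), np.float64(0.003000000000000001)), (np.float64(0.5878136200716846), 54, np.float64(-0.003), np.float64(-0.003)), (np.float64(0.5878136200716846), 54, np.float64(-0.003), np.float64(-0.006)), (np.float64(0.5787671232876712), 51, np.float64(0.0), np.float64(0.006))]
side6 [(np.float64(0.5809128630705395), -60, np.float64(0.0), np.float64(0.003000000000000001)), (np.float64(0.5732217573221757), -66, np.float64(0.0), np.float64(0.006)), (np.float64(0.5630252100840336), -66, np.float64(0.0), np.float64(-0.003)), (np.float64(0.5627705627705628), -69, np.float64(-0.003), np.float64(-0.003)), (np.float64(0.5611814345991561), -69, np.float64(0.0), np.float64(-0.003))]
```

```bash
python3 -c "
from h import *
to(.26,-.6,.2)"
```

```text
t 20.5 pos [ 0.4385 -0.1592  0.1945] tooly deg -134.53 tilt -1.0 q6 0.718 q1 0.075 F [ 0.4 -0.7 -0. ] w 0.08576361021934471 g 0.0
tool units [ 0.909   2.1972 -0.028 ]
```

>>> {"op": "step_arm", "data": {"steps": [[0.083, 0.2, 0, 0, 1], [0.083, 0.2, 0, 0, 1], [0.083, 0.2, 0, 0, 1], [0.083, 0.2, 0, 0, 1], [0.083, 0.2, 0, 0, 1], [0.083, 0.2, 0, 0, 1], [0.083, 0.2, 0, 0, 1], [0.083, 0.2, 0, 0, 1], [0.083, 0.2, 0, 0, 1], [0.083, 0.2, 0, 0, 1], [0.083, 0.2, 0, 0, 1], [0, 0, 0, 0, 1]]}}

```text
t: 21.7
ee_pos: [0.2589, -0.6045, 0.1928]
tcp_rot: [-2.906, 1.193, 0.003]
wrist_force: [-0.3, 0.3, -0.9]
width: 0.0855
grip_force: 0.0
```

```bash
python3 - <<'E'
from h import *
where()
c=snap('top','top7');i=c['pixels'];old=cv2.imread('pics/top1.png')
hx=np.array([.998,-.061,0]);hy=np.array([.061,.998,0]);o=np.array([.5366,.0772,0])
for X in(-.02,-.01,0,.01,.02):
    print(X,[tuple(int(v) for v in i[tuple(w2px(c,o+hx*X+hy*Y+[0,0,.04]).round().astype(int)[::-1])]) for Y in np.arange(.04,.1,.005)])
print('across at y=.075',[(round(X,3),tuple(int(v) for v in i[tuple(w2px(c,o+hx*X+hy*.075+[0,0,.038]).round().astype(int)[::-1])])) for X in np.arange(-.04,.041,.005)])
p=i.astype(int).sum(2);w=np.argwhere(p[205:255,255:320]<180)+[205,255]
r=cv2.minAreaRect(w[:,::-1].astype(np.float32));print('dark rect',r)
u,v=w2px(c,[.5385,.098,.075]);print('knob px',u,v)
d=np.abs(i.astype(int)-old.astype(int)).sum(2)
for n,(x,y,k) in dict(xfmr=(216,269,12),dish=(209,214,16),cap=(443,282,10)).items(): print(n,d[y-k:y+k,x-k:x+k].mean())
E
```

```text
t 21.7 pos [ 0.2589 -0.6045  0.1928] tooly deg -134.64 tilt -1.0 q6 1.661 q1 -0.87 F [-0.3  0.3 -0.9] w 0.08552617576090166 g 0.0
-0.02 [(126, 148, 158), (122, 142, 150), (94, 109, 118), (201, 220, 221), (178, 204, 205), (166, 199, 211), (175, 206, 221), (171, 201, 214), (166, 196, 210), (153, 183, 197), (72, 89, 99), (184, 202, 203)]
-0.01 [(27, 28, 32), (83, 94, 103), (80, 91, 97), (197, 221, 221), (187, 208, 213), (198, 221, 222), (209, 227, 226), (203, 226, 225), (203, 226, 226), (192, 223, 224), (120, 140, 149), (202, 225, 224)]
0 [(90, 107, 115), (122, 147, 153), (126, 142, 141), (205, 226, 226), (160, 187, 203), (208, 227, 227), (203, 226, 224), (204, 226, 225), (209, 228, 227), (208, 226, 226), (152, 177, 190), (202, 220, 220)]
0.01 [(129, 151, 159), (132, 152, 162), (95, 112, 118), (207, 223, 219), (174, 199, 206), (194, 222, 220), (204, 226, 224), (206, 227, 226), (207, 227, 226), (201, 225, 225), (101, 122, 131), (203, 223, 221)]
0.02 [(130, 152, 163), (130, 150, 159), (98, 114, 119), (205, 222, 225), (176, 205, 214), (172, 203, 212), (182, 215, 219), (187, 215, 216), (176
[... 228 characters left out ...]
)), (np.float64(-0.02), (171, 201, 214)), (np.float64(-0.015), (205, 228, 227)), (np.float64(-0.01), (203, 226, 225)), (np.float64(-0.005), (203, 226, 225)), (np.float64(-0.0), (204, 226, 225)), (np.float64(0.005), (203, 227, 224)), (np.float64(0.01), (206, 226, 226)), (np.float64(0.015), (209, 226, 226)), (np.float64(0.02), (187, 215, 216)), (np.float64(0.025), (199, 223, 220)), (np.float64(0.03), (193, 216, 219)), (np.float64(0.035), (188, 217, 226)), (np.float64(0.04), (187, 217, 227))]
dark rect ((276.8918762207031, 230.1486358642578), (38.63376235961914, 25.646244049072266), 9.462322235107422)
knob px 283.32202005095957 225.56816437564027
xfmr 6.607638888888889
dish 6.021484375
cap 6.28
```

```bash
python3 -c "
from station import robot
print(robot.job_done())"
```

```text
the job is handed in; nothing more can be done
None
```

I handed the job in with the charger clamped mid-bed, its long sides against the jaws. The jaw pressed up until it stopped at about 11 N. The knob was turned clockwise about 1.32 rad, counted from arm rotation rather than read off the knob, and the other parts look unmoved in the last top picture.

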